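# Free the mount and hold it against the spring stop

## Task

I am about to drive the screws of the aluminium specimen mount that sits in the assembly jig, and I need a third hand. Flip the jig's lock lever right over, away from the channel, until it stops, then slide the mount along the channel up to the spring-loaded end stop and press it there, flat in the channel, with a steady force of about 10 N (never more than 22 N on the stop). Finish while still pressing, do not let go, and leave the other things on the bench alone.

Things in the scene. Friction and masses are not known exactly. Their poses are not given: they have to be found in the camera images.
- jig: Fixed assembly jig, dark steel base 120 x 330 x 12 mm. Origin on the bench under the channel's centre line; the base spans x -45 to 75, y -170 to 160. The channel runs along y: floor 12 mm above the bench, 54 mm wide, between guide walls 8 mm thick, tops 24 mm above the bench, y -170 to 75. Open at the -y end; stop at the +y end, its housing at y 132 to 156, x -35 to 35, 54 mm high.
- mount: Loose aluminium block 50 (x, across the channel) x 60 (y, along it) x 36 mm high, a disc 42 mm wide and 5 mm high on top, 0.2 to 0.4 kg. Origin: centre of its underside. It stands in the channel on the -y side of the lever's tongue, axes parallel to the jig's. Push it on its upright -y face, or grip it across its 50 mm above the guide walls.
- mount_front (a point): Centre of the mount's +y face, the face that goes against the stop, 30 mm from the mount's centre and 18 mm above its underside.
- lever (a joint): Lock lever angle, rad. Near 0 (start 0 to 0.15) a steel tongue 12 mm wide, 10 mm thick lies level across the channel and blocks the mount. The angle grows as the handle is pushed towards the jig's +x, away from the channel, which lifts the tongue; it stops at 1.75. Light friction: about 1.5 N at the knob moves it and it stays where it is left.
- lever_hinge (a point): Fixed point on the lever's hinge axis, which is parallel to the jig's y: at x 53, y -10 mm, 34 mm above the bench in the jig's frame. The rod, tongue and knob move in the plane y -10 of the jig. The bearing cheeks around it span x 42 to 64, y -30 to 10, up to 46 mm above the bench.
- lever_knob (a point): Centre of the black ball knob, 20 mm in diameter, on the lever's 9 mm steel rod, 75 mm from the hinge axis. At lever angle 0 the rod leans 0.35 rad from upright towards the jig's -x, over the channel (knob 104 mm above the bench); at 1.75 it lies nearly flat on the +x side (knob 47 mm above the bench).
- stop (a joint): How far the sprung end stop has been pushed in towards +y, m: 0 when free, at most 0.025. Spring without preload, 1 N per mm: 0.010 means 10 N.
- stop_face (a point): Centre of the flat front face of the sprung stop's black rubber pad (44 mm wide, 28 mm high, centre 30 mm above the bench). It faces the jig's -y; when free it lies at y = 94 mm from the jig's origin and it moves with the pad.
- bottle: Bystander: white plastic bottle, 42 mm in diameter, 75 mm high. Origin: centre of its underside.
- vial: Bystander: small glass jar, 32 mm in diameter, 45 mm high. Origin: centre of its underside.
- flange: Bystander: flat aluminium ring, 70 mm in diameter, 12 mm thick. Origin: centre of its underside.
- driver: Bystander: screwdriver 140 mm long lying on the bench. Origin: under its middle; its x axis runs along its length towards the blade.
Mind the look-alikes: they are no part of the job. What is shaped like the mount but purple is not meant.

How it is judged:
On the way, in this order (a step that is already met when the one before it is completed fails the run):
1. the lock lever is flipped over and the channel is free (value of joint lever above 1.5 rad), for 0.2 s.
2. the mount is pressed on the stop, steadily, with 5 to 15 N (contact force between mount and stop between 5 and 15 N and contact force between any of the fingers, the arm and mount above 3 N and value of joint lever above 1.5 rad and linear speed of mount below 0.01 m/s and z of mount in the frame of jig between 0.008 and 0.016 m and angle between mount's own z axis and vertical below 0.08 rad and angle between the y axis of mount and the y axis of jig, either way round below 0.1 rad and y of mount_front in the frame of jig above 0.094 m), for 0.5 s.
At the end, for the whole second after the job is handed in: The robot still presses the mount (over 3 N) onto the sprung stop with 5 to 15 N; lever at 1.5 rad or more; mount at rest (under 10 mm/s), in contact beyond the free stop line, within 4 mm of the channel floor, tilted under 0.08 rad, square to the channel within 0.1 rad (all of step 2); the arm keeps its last pose, push and grip.
It fails at once if the stop is pressed with more than 22 N (value of joint stop above 0.022 m).
It fails at once if a bystander is moved more than 30 mm or tipped (distance of any of bottle, vial, flange, driver from where it was at the start of the episode above 0.03 m or angle between any of bottle, vial's own z axis and vertical above 0.5 rad).
It also fails if it takes over 51 s, if anything falls off the work surface, if the arm or the gripper's body presses on something with over 40 N, if the wrist force passes 120 N, or if a joint passes its speed limit or range.

## Robot

A 7-joint arm with a two-finger parallel gripper is mounted at the origin on the work surface. World frame = base frame: x ahead of the robot, y to its left, z up, the work surface at z = 0. Lengths are in m, angles in rad, forces in N, time in s.
With the tool pointing down it reaches from about 0.425 to 0.925 m from the base axis. Payload 6.8 kg.
Tool frame: the origin (TCP) lies midway between the tips of the shut fingers; the grasp point (between the pads) lies 19 mm behind it (arm.pinch_z is the distance from the TCP to the grasp point, in m); x points along the fingers, y is the direction in which the jaws open and shut, and the axes are right-handed (so a half turn about x gives the same grasp; the last joint's range is limited). The gripper opens to 88 mm and grips with 3 to 60 N. Pads are 20 mm wide; open, the fingers measure 115 mm over their backs; the gripper's body (75 mm by 178 mm) begins 61 mm behind the grasp point.
Start: joints at [0.995, 0.477, 0.022, 1.555, -0.011, 1.109, -0.083], TCP at [0.304, -0.602, 0.223] pointing down, gripper open.
Joint ranges: [-2.96, 2.96], [-0.34, 2.1], [-1.41, 1.46], [0.24, 2.44], [-1.37, 4.51], [0.17, 1.92], [-2.96, 2.96]. Speed limits (rad/s): [2.39, 2.39, 3.14, 3.14, 3.14, 3.14, 3.14].

## Interface

Orientations are given as a rotation vector (axis times angle).
In Python, from bench import arm, optics gives the robot as it stands.
- The arm moves only by the shell command python3 -m inch 'ROWS' [FORCE]. ROWS is JSON, a list of rows, each a list of 3 entries, a list of its own where there are three numbers: the shift along the tool's x, y, z in cm, then the turn about the tool's x in rad, then the closure, from 0 (fully open) to 1 (shut). In form: [[[dx, dy, dz], roll, jaw], ...]. A call has 1 to 20 rows; each row is the pose to reach, as a shift and turn from the pose commanded when the call began, along the tool's axes at that moment; what a row does not reach only later rows make up. A row lasts 1/10 s, in which the tool goes at most 50 mm and 8.59 degrees, less where a joint would pass 70% of its speed; a pose out of reach is approached as far as the arm can. A call with a gripper value outside its range is refused whole. The fingers move at their own pace and stop on an object; FORCE is the grip in N (left out, the last holds). Time passes only in rows, so rows that repeat a pose let the fingers close. It gives the time, the measured TCP pose, the force and the opening at its end, in the units of the state.
- arm.state(): the state, without advancing time (a new reading comes with each control period).
- optics.get_image(name): name is "side" or "top" or "wrist"; returns a dict with "frame" (480x640x3 uint8, blue, green, red), "vfov" (degrees; the focal length in pixels is half the picture's height over the tangent of half this angle, whatever the lens; pixels are square), "cx", "cy" (the principal point, pixels), "R" (3x3) and "t" (3): a world point X has camera coordinates R X + t; the wrist camera has in their place "tool_from_camera" (4x4, takes a point from camera to tool coordinates, whose origin is the TCP and whose axes are the tool frame's). Camera axes: x right, y down, z forward; pixel columns grow to the right and rows downward; lengths in m; the calibration is good to about 2 mm. The wrist camera is an equidistant fisheye: a pixel r from the principal point sees the ray r / f radians off the axis. A picture is of the moment at which its call begins: read the wrist's pose just before it. There is no depth.
- arm.close_job(): hands the job in, once; it reports no verdict.
The state is a dict: "time": time; "q": joint angles; "joint_velocities": joint speeds; "joint_torque": joint torques, N m; "tcp_pos": TCP position; "ee_rot": TCP orientation; "wrist_force": force on the tool from outside, world axes, zero at the start; "moment": the same for the moment, N m; "finger_gap": finger opening in m.
Only numpy, scipy, OpenCV 4.12 (cv2) and the standard library are available. Lean on these libraries where they do the work, as an engineer would, in place of code of your own. Each camera call takes 0.05 s, during which the arm holds its last target.

## Working session

There is one attempt and no reset: what is moved stays moved. The work goes in short steps, Python scripts to look and compute and a shell command to move; the robot and the scene stay as the last step left them, time stands still between calls to the robot, and variables do not carry over. Pictures are saved under pics/ and viewed, and the job is handed in when it is done.

```bash
ls; mkdir -p pics
python3 - <<'E'
from bench import arm, optics
import cv2
s=arm.state(); print(s)
for n in ("side","top","wrist"):
    im=optics.get_image(n); cv2.imwrite(f"pics/{n}0.png",im["frame"])
    print(n,{k:v for k,v in im.items() if k!="frame"})
print(arm.pinch_z)
E
```

```text
pics
{'time': 0.0, 'q': array([ 0.99487239,  0.47776921,  0.02233844,  1.5564231 , -0.01149746,
        1.10928261, -0.08309837]), 'joint_velocities': array([ 0.0013592 ,  0.00159005,  0.00221092, -0.00010799, -0.00047472,
        0.00224347, -0.00013592]), 'joint_torque': array([-1.96260255e-03, -5.82852423e+01,  1.53406363e+00, -2.72606117e+01,
       -5.41800284e-02,  1.71157607e-02,  1.44493438e-04]), 'tcp_pos': array([ 0.30411149, -0.60195614,  0.22171437]), 'ee_rot': array([ 1.96105509,  0.46910746, -1.96212895]), 'wrist_force': array([0.75560116, 0.10575228, 0.47306364]), 'moment': array([-0.02048186, -0.00186027,  0.02821736]), 'finger_gap': 0.0878095768180098}
side {'vfov': 56.34008647998398, 'cx': 317.47191540023715, 'cy': 240.69379787834347, 'R': array([[ 0.7386659 , -0.67379591, -0.019281  ],
       [-0.38515158, -0.39841206, -0.83242183],
       [ 0.55320064,  0.62230773, -0.55380696]]), 't': array([-0.43844823,  0.30146254,  0.55707232])}
top {'vfov': 46.909679253546756, 'cx': 320.71446550001485, 'cy': 239.36011500044685, 'R': array([[ 0.01451576, -0.99986798, -0.0073021 ],
       [-0.99812008, -0.01405472, -0.05965537],
       [ 0.05954486,  0.00815431, -0.99819232]]), 't': array([-0.03810951,  0.5546935 ,  1.04796596])}
wrist {'vfov': 65.70646984690485, 'cx': 311.15959414806946, 'cy': 241.24603065687378, 'tool_from_camera': array([[ 5.84464832e-04, -3.00344968e-01,  9.53830467e-01,
        -1.61991241e-01],
       [ 9.99999814e-01,  7.78661675e-06, -6.10303479e-04,
         1.27925175e-03],
       [ 1.75874466e-04,  9.53830646e-01,  3.00344916e-01,
        -8.40789599e-02],
       [ 0.00000000e+00,  0.00000000e+00,  0.00000000e+00,
         1.00000000e+00]])}
0.0187
```

View pics/top0.png

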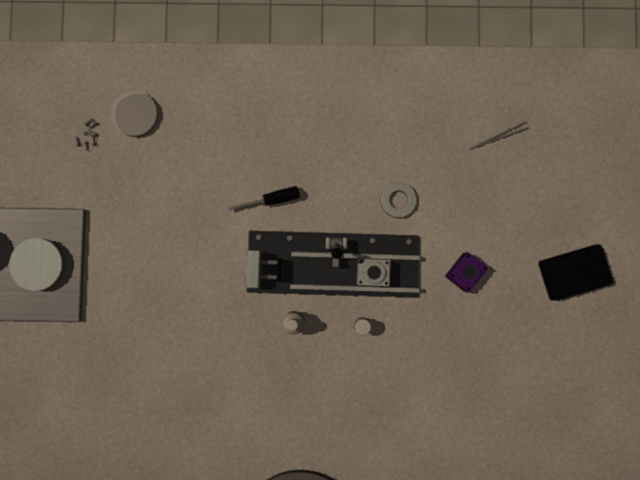

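View pics/side0.png

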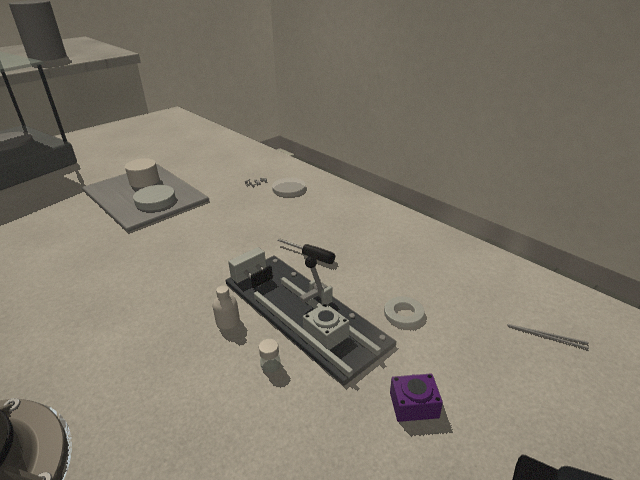

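View pics/wrist0.png

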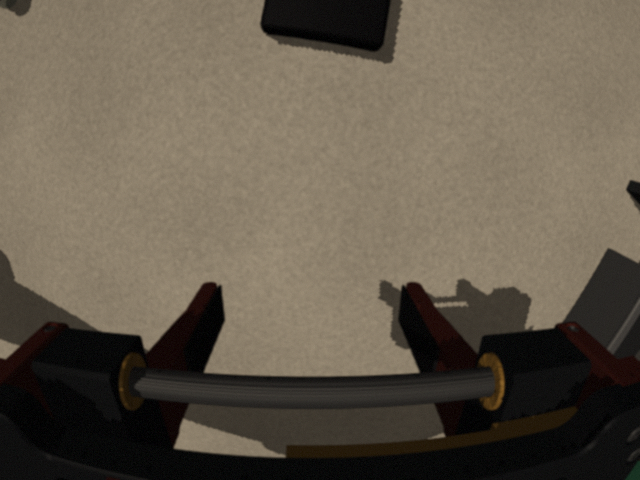

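The top view shows the jig at columns 247–421 and rows 231–297. The stop is at the left (world +y) and the lever knob is near (337,252). The mount is at (374,272) and the purple look-alike at (467,272). Next I'll enlarge this area and measure it.

```bash
cat > h.py <<'E'
import numpy as np, cv2
from bench import arm, optics
from scipy.spatial.transform import Rotation as Ro
def f(im): return 240/np.tan(np.radians(im["vfov"])/2)
def ray(im,u,v):
    F=f(im); d=np.array([(u-im["cx"])/F,(v-im["cy"])/F,1.0]); R=np.array(im["R"]); t=np.array(im["t"])
    return -R.T@t, R.T@d
def onplane(im,u,v,z):
    c,d=ray(im,u,v); return c+d*(z-c[2])/d[2]
def proj(im,X):
    p=np.array(im["R"])@np.asarray(X)+im["t"]; return p[:2]/p[2]*f(im)+[im["cx"],im["cy"]]
def two(im1,p1,im2,p2):
    c1,d1=ray(im1,*p1); c2,d2=ray(im2,*p2)
    s=np.linalg.lstsq(np.c_[d1,-d2],c2-c1,rcond=None)[0]
    a,b=c1+d1*s[0],c2+d2*s[1]; return (a+b)/2,np.linalg.norm(a-b)
E
python3 - <<'E'
import cv2
from h import *
print(Ro.from_rotvec(arm.state()["ee_rot"]).as_matrix().round(3))
for n,(x0,y0,x1,y1) in dict(top=(235,215,435,345),side=(210,235,410,390)).items():
    a=cv2.imread(f"pics/{n}0.png")[y0:y1,x0:x1]
    a=cv2.convertScaleAbs(cv2.resize(a,None,fx=4,fy=4 if n=="top" else 3.8,interpolation=cv2.INTER_CUBIC),alpha=1.7)
    if n=="side": a=cv2.resize(a,(800,600))
    cv2.imwrite(f"pics/{n}0z.png",a)
E
```

```text
[[-0.001  0.451 -0.893]
 [ 0.001 -0.893 -0.451]
 [-1.    -0.001  0.   ]]
```

View pics/top0z.png

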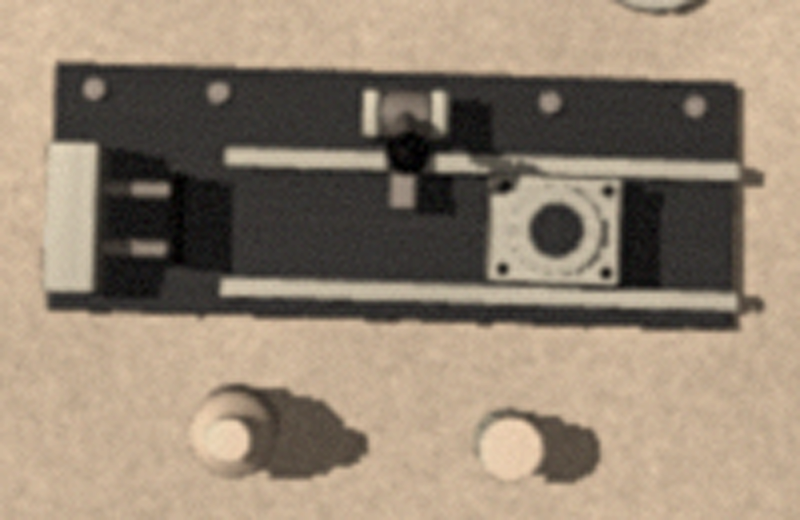

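View pics/side0z.png

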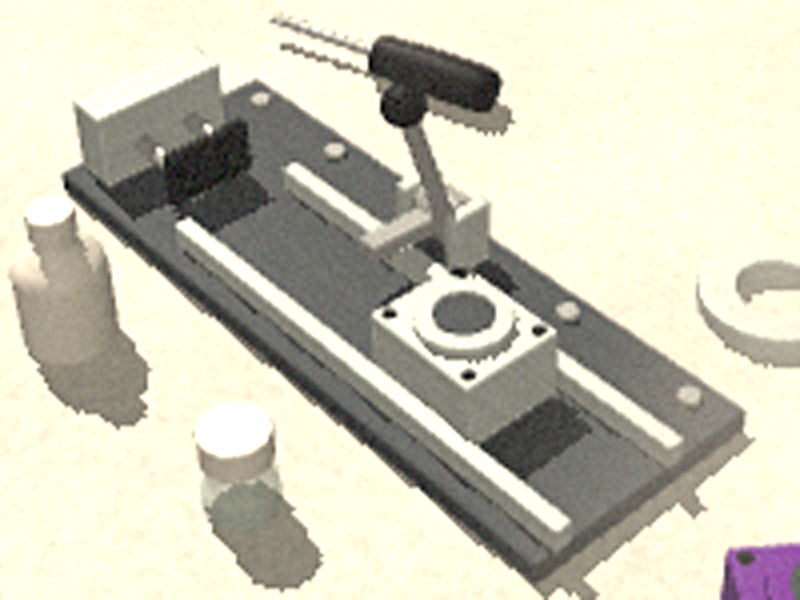

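Run:
```python
from h import *
im=optics.get_image("top"); sd=optics.get_image("side")
P=lambda u,v:((u+.5)/4-.5+235,(v+.5)/4-.5+215)
S=lambda u,v:((u+.5)/4-.5+210,(v+.5)*155/600-.5+235)
pts={"base":([(57,62),(740,84),(738,328),(48,308)],[(75,160),(75,-170),(-45,-170),(-45,160)],.012),
"wall":([(225,165),(740,180),(738,292),(220,279)],[(27,75),(27,-170),(-27,-170),(-27,75)],.024)}
W=[];J=[]
for k,(uv,j,z) in pts.items():
    for a,b in zip(uv,j):
        w=onplane(im,*P(*a),z); print(k,b,w.round(4)); W.append(w[:2]);J.append(np.array(b)/1000)
W=np.array(W);J=np.array(J)
a=J-J.mean(0);b=W-W.mean(0)
th=np.arctan2((a[:,0]*b[:,1]-a[:,1]*b[:,0]).sum(),(a*b).sum())
R=np.array([[np.cos(th),-np.sin(th)],[np.sin(th),np.cos(th)]]); o=W.mean(0)-R@J.mean(0)
print("jig",o.round(4),th,"res mm",((W-(J@R.T+o))*1000).round(1).tolist())
toj=lambda w:(R.T@(np.asarray(w)[:2]-o)).round(4)
for a in [(490,175),(620,180),(619,285),(487,278)]: print("mount corner jig",toj(onplane(im,*P(*a),.048)))
k,e=two(im,P(408,153),sd,S(405,104)); print("knob",k.round(4),toj(k),"gap",e)
for n,a,z in [("bottletop",(230,440),.075),("vialtop",(510,447),.045)]:
    w=onplane(im,*P(*a),z); print(n,w.round(3),toj(w))
# side-check walls near ends
for a,b in [((680,440),(31,-170)),((565,525),(-31,-170)),((285,170),(35,75))]:
    print("side wall",b,toj(onplane(sd,*S(*a),.024)))
```

```text
base (75, 160) [0.5714 0.1092 0.012 ]
base (75, -170) [ 0.5654 -0.221   0.012 ]
base (-45, -170) [ 0.4481 -0.2205  0.012 ]
base (-45, 160) [0.4528 0.1109 0.012 ]
wall (27, 75) [0.5224 0.0262 0.024 ]
wall (27, -170) [ 0.5187 -0.2191  0.024 ]
wall (-27, -170) [ 0.4656 -0.2184  0.024 ]
wall (-27, 75) [0.4681 0.0276 0.024 ]
jig [ 0.4944 -0.0493] -0.014862881283694458 res mm [[-0.4, -0.4], [-1.6, -0.6], [1.2, -1.9], [0.9, -0.5], [-0.2, 0.9], [-0.2, 0.5], [0.7, 0.5], [-0.4, 1.5]]
mount corner jig [ 0.0251 -0.0491]
mount corner jig [ 0.0245 -0.1096]
mount corner jig [-0.0242 -0.1102]
mount corner jig [-0.0228 -0.049 ]
knob [ 0.5267 -0.0594  0.1049] [ 0.0324 -0.0097] gap 0.0005750555634753243
bottletop [0.397 0.019 0.075] [-0.0984  0.0664]
vialtop [ 0.393 -0.11   0.045] [-0.1006 -0.0618]
side wall (31, -170) [ 0.0323 -0.1704]
side wall (-31, -170) [-0.0311 -0.1707]
side wall (35, 75) [0.026  0.0726]
```

Jig fit: origin (0.494, -0.049), yaw -0.015, residuals ≤2 mm. The knob comes out at jig (32, -10, 105) mm, which fits the given geometry at a lever angle of about 0.07. The mount centre is at jig (0, -80) mm with sides of about 60 x 48, and it is the silver one. Now I'll work out the shifts to a point beside the knob.

```bash
cat >> h.py <<'E'
TH=-0.0149; O=np.array([.4944,-.0493]); RJ=np.array([[np.cos(TH),-np.sin(TH)],[np.sin(TH),np.cos(TH)]])
def jw(x,y,z): return np.r_[RJ@np.array([x,y])/1000+O,z/1000]
def shift(X):   # cm in tool axes from present pose
    s=arm.state(); R=Ro.from_rotvec(s["ee_rot"]).as_matrix(); return (R.T@(X-s["tcp_pos"])*100).round(2)
def jp():
    s=arm.state(); p=s["tcp_pos"]; print("t",round(s["time"],2),"tcp jig mm",(RJ.T@(p[:2]-O)*1000).round(1),round(p[2]*1000,1),"F",s["wrist_force"].round(2),"gap",round(s["finger_gap"],4))
def roll():
    R=Ro.from_rotvec(arm.state()["ee_rot"]).as_matrix(); yd=np.r_[-RJ[:,1],0]; return np.arctan2(R[:,2]@yd,R[:,1]@yd)
E
python3 - <<'E'
from h import *
jp(); print(shift(jw(-10,-10,190)),roll())
E
```

```text
t 0.25 tcp jig mm [-181.9 -555.7] 222.2 F [-0.54 -0.51  0.61] gap 0.0878
[  3.25 -40.35 -40.56] 0.48273078854769946
```

```bash
python3 -m inch '[[[0,-1.2,-1.2],0,1],[[0,-3.2,-3.2],0.04,1],[[0,-6,-6],0.08,1],[[0,-9,-9],0.12,1],[[0,-12,-12],0.16,1],[[0,-15,-15],0.2,1],[[0,-18,-18],0.24,1],[[0,-21,-21],0.28,1],[[0,-24,-24],0.32,1],[[0,-27,-27],0.36,1],[[0,-30,-30],0.4,1],[[0.5,-33,-33],0.44,1],[[1,-36,-36],0.46,1],[[2,-38.5,-38.7],0.48,1],[[2.8,-39.8,-40],0.483,1],[[3.25,-40.35,-40.55],0.483,1],[[3.25,-40.35,-40.55],0.483,1],[[3.25,-40.35,-40.55],0.483,1]]' 20
python3 - <<'E'
from h import *
jp(); print(roll())
for n in ("wrist","side","top"): cv2.imwrite(f"pics/{n}1.png",cv2.convertScaleAbs(optics.get_image(n)["frame"],alpha=1.6))
E
```

```text
time: 2.05
tcp_pos: [0.4841, -0.0609, 0.1903]
ee_rot: [-2.213, 0.019, 2.214]
wrist_force: [-0.0, 0.3, 0.3]
finger_gap: 0.0008
t 2.05 tcp jig mm [-10.1 -11.7] 190.3 F [-0.02  0.33  0.27] gap 0.0008
-0.001798626336586978
```

View pics/side1.png

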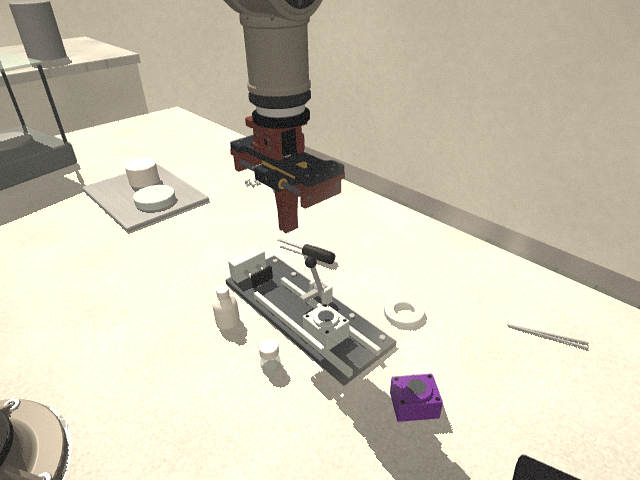

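View pics/wrist1.png

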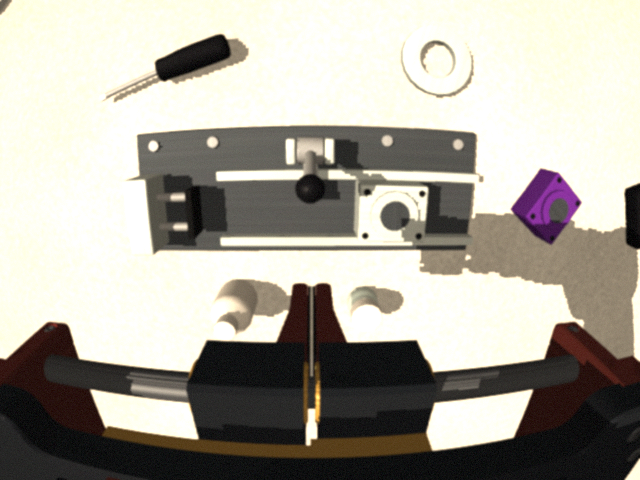

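The side view shows the shut fingers above the jig near (288,228). In the wrist view the knob is at (310,189), in line with the fingers' slit at column 311. Next I'll compute the arc for the finger's corner along the rod.

```bash
python3 - <<'E'
import numpy as np
for ph in np.arange(-.28,1.42,.1):
    c=np.array([53,34])+60*np.array([np.sin(ph),np.cos(ph)])+4.5*np.array([-np.cos(ph),np.sin(ph)])
    tx,tz=c[0]-10,c[1]
    print("phi %.2f lever %.2f tcp x %.1f z %.1f  rel(from -10,88): dx %.2f dz %.2f cm"%(ph,ph+.35,tx,tz,(88-tz)/10,-(tx+10)/10))
E
python3 -m inch '[[[2.5,0,0],0,1],[[5,-0.1,0],0,1],[[7.5,-0.17,0],0,1],[[9.5,-0.17,0],0,1],[[10.2,-0.17,0],0,1],[[10.2,-0.17,0],0,1]]'; python3 -c "
from h import *; jp()"
```

```text
phi -0.28 lever 0.07 tcp x 22.1 z 90.4  rel(from -10,88): dx -0.24 dz -3.21 cm
phi -0.18 lever 0.17 tcp x 27.8 z 92.2  rel(from -10,88): dx -0.42 dz -3.78 cm
phi -0.08 lever 0.27 tcp x 33.7 z 93.4  rel(from -10,88): dx -0.54 dz -4.37 cm
phi 0.02 lever 0.37 tcp x 39.7 z 94.1  rel(from -10,88): dx -0.61 dz -4.97 cm
phi 0.12 lever 0.47 tcp x 45.7 z 94.1  rel(from -10,88): dx -0.61 dz -5.57 cm
phi 0.22 lever 0.57 tcp x 51.7 z 93.5  rel(from -10,88): dx -0.55 dz -6.17 cm
phi 0.32 lever 0.67 tcp x 57.6 z 92.4  rel(from -10,88): dx -0.44 dz -6.76 cm
phi 0.42 lever 0.77 tcp x 63.4 z 90.6  rel(from -10,88): dx -0.26 dz -7.34 cm
phi 0.52 lever 0.87 tcp x 68.9 z 88.3  rel(from -10,88): dx -0.03 dz -7.89 cm
phi 0.62 lever 0.97 tcp x 74.2 z 85.4  rel(from -10,88): dx 0.26 dz -8.42 cm
phi 0.72 lever 1.07 tcp x 79.2 z 82.1  rel(from -10,88): dx 0.59 dz -8.92 cm
phi 0.82 lever 1.17 tcp x 83.8 z 78.2  rel(from -10,88): dx 0.98 dz -9.38 cm
phi 0.92 lever 1.27 tcp x 88.0 z 73.9  rel(from -10,88): dx 1.41 dz -9.80 cm
phi 1.02 lever 1.37 tcp x 91.8 z 69.2  rel(from -10,88): dx 1.88 dz -10.18 cm
phi 1.12 lever 1.47 tcp x 95.0 z 64.2  rel(from -10,88): dx 2.38 dz -10.50 cm
phi 1.22 lever 1.57 tcp x 97.8 z 58.8  rel(from -10,88): dx 2.92 dz -10.78 cm
phi 1.32 lever 1.67 tcp x 100.0 z 53.2  rel(from -10,88): dx 3.48 dz -11.00 cm
time: 2.8
tcp_pos: [0.4839, -0.0584, 0.0877]
ee_rot: [-2.212, 0.018, 2.215]
wrist_force: [0.9, -0.1, 0.4]
finger_gap: 0.0006
t 2.8 tcp jig mm [-10.4  -9.3] 87.7 F [ 0.89 -0.06  0.38] gap 0.0006
```

```bash
python3 -m inch '[[[0,0,-0.7],0,1],[[0,0,-1.5],0,1],[[-0.1,0,-2.3],0,1],[[-0.3,0,-3.1],0,1],[[-0.4,0,-3.8],0,1],[[-0.5,0,-4.4],0,1],[[-0.6,0,-5],0,1],[[-0.6,0,-5.6],0,1],[[-0.5,0,-6.2],0,1],[[-0.4,0,-6.8],0,1],[[-0.2,0,-7.4],0,1],[[0,0,-7.9],0,1],[[0.3,0,-8.4],0,1],[[0.3,0,-8.4],0,1]]'
python3 - <<'E'
from h import *
jp()
for n in ("wrist","side"): cv2.imwrite(f"pics/{n}2.png",cv2.convertScaleAbs(optics.get_image(n)["frame"],alpha=1.6))
E
```

```text
time: 4.2
tcp_pos: [0.5691, -0.059, 0.0847]
ee_rot: [-2.214, 0.017, 2.213]
wrist_force: [-0.5, 0.1, 0.8]
finger_gap: 0.0003
t 4.2 tcp jig mm [74.8 -8.6] 84.7 F [-0.53  0.14  0.8 ] gap 0.0003
```

View pics/side2.png

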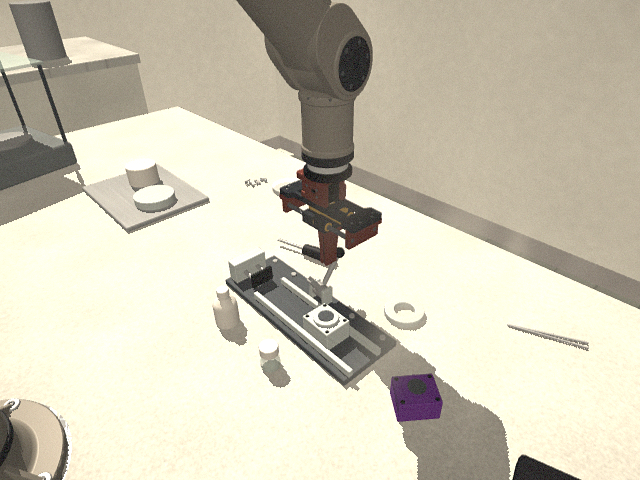

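The lever follows: the knob is now at about (338,252), the rod leans to +x and the tongue is up. I'll continue along the arc.

```bash
python3 -m inch '[[[0.3,0,-0.5],0,1],[[0.7,0,-1],0,1],[[1.1,0,-1.4],0,1],[[1.6,0,-1.8],0,1],[[2.1,0,-2.1],0,1],[[2.6,0,-2.4],0,1],[[2.9,0,-2.5],0,1],[[3.1,0,-2.6],0,1],[[3.1,0,-2.6],0,1]]'
python3 - <<'E'
from h import *
jp()
for n in ("wrist","side"): cv2.imwrite(f"pics/{n}3.png",cv2.convertScaleAbs(optics.get_image(n)["frame"],alpha=1.6))
E
```

```text
time: 5.2
tcp_pos: [0.5945, -0.0594, 0.0539]
ee_rot: [-2.214, 0.017, 2.214]
wrist_force: [0.7, -1.5, 0.3]
finger_gap: 0.0005
t 5.2 tcp jig mm [100.2  -8.6] 53.9 F [ 0.71 -1.46  0.3 ] gap 0.0005
```

View pics/side3.png

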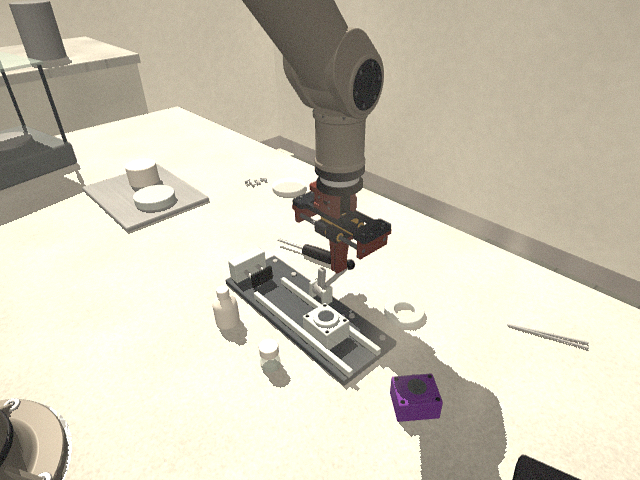

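View pics/wrist3.png

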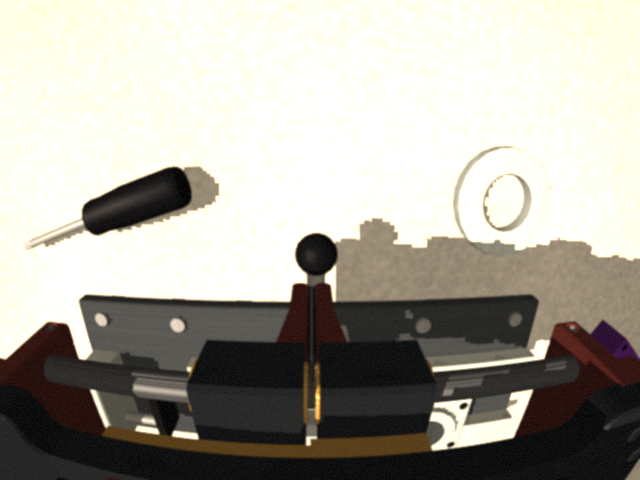

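```bash
python3 -m inch '[[[0.2,0,0],0,1],[[0.4,0,0],0,1],[[0.5,0,0],0,1],[[0.5,0,0],0,1],[[0.5,0,0],0,1]]'
python3 - <<'E'
from h import *
jp()
sd=optics.get_image("side"); 
for a in (1.3,1.4,1.5,1.6,1.67,1.75):
    p=a-.35; print(a,proj(sd,jw(53+75*np.sin(p),-10,34+75*np.cos(p))).round(1))
x0,y0=300,230
g=cv2.resize(sd["frame"][y0:y0+80,x0:x0+100],None,fx=8,fy=7.5,interpolation=cv2.INTER_CUBIC); cv2.imwrite("pics/side4z.png",cv2.convertScaleAbs(g,alpha=1.6)[:600])
E
```

```text
time: 5.8
tcp_pos: [0.5944, -0.0594, 0.0492]
ee_rot: [-2.214, 0.017, 2.214]
wrist_force: [0.4, 0.2, 1.0]
finger_gap: 0.0004
t 5.8 tcp jig mm [100.2  -8.6] 49.2 F [0.36 0.19 1.  ] gap 0.0004
1.3 [345.3 255.5]
1.4 [346.8 257.5]
1.5 [348.1 259.7]
1.6 [349.1 262.1]
1.67 [349.6 264. ]
1.75 [350.  266.2]
```

View pics/side4z.png

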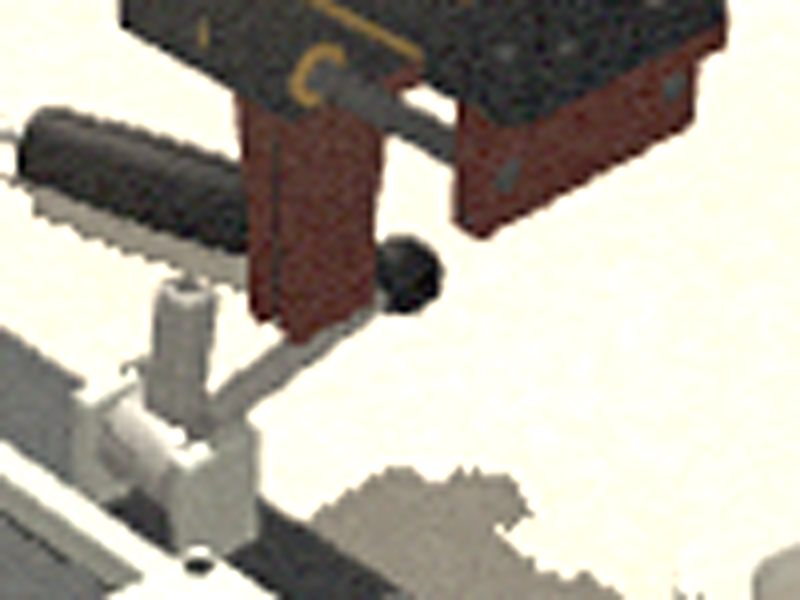

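The knob is at (351,266.7) and the prediction for 1.75 rad is (350,266.2), so the lever seems to be at its stop. I'll press slightly more to confirm by force.

```bash
python3 -m inch '[[[0.1,0,0],0,1],[[0.2,0,0],0,1],[[0.2,0,0],0,1],[[0.2,0,0],0,1]]'
python3 - <<'E'
from h import *
jp()
E
```

```text
time: 6.25
tcp_pos: [0.5947, -0.0594, 0.0476]
ee_rot: [-2.215, 0.017, 2.213]
wrist_force: [0.6, 0.2, 5.2]
finger_gap: 0.0003
t 6.25 tcp jig mm [100.5  -8.6] 47.6 F [0.55 0.21 5.17] gap 0.0003
```

The 5 N upward force confirms the lever is against its stop. Now I'll retreat up, cross over to the open -y end of the channel behind the mount, and check before lowering.

```bash
python3 -m inch '[[[-1,0,0],0,1],[[-3,0,0],0,1],[[-6,0,0.2],0,1],[[-9,0.5,1],0,1],[[-10,2,3],0,1],[[-10,4.5,5],0,1],[[-10,7.5,7],0,1],[[-10,10.5,9],0,1],[[-10,12.8,9.9],0,1],[[-10,13.8,10.1],0,1],[[-10,13.8,10.1],0,1],[[-10,13.8,10.1],0,1]]'
python3 - <<'E'
from h import *
jp(); print(roll())
sd=optics.get_image("side"); cv2.imwrite("pics/side5.png",cv2.convertScaleAbs(sd["frame"],alpha=1.6))
E
```

```text
time: 7.45
tcp_pos: [0.4921, -0.1947, 0.1473]
ee_rot: [-2.215, 0.015, 2.213]
wrist_force: [0.2, 0.3, 0.3]
finger_gap: 0.0004
t 7.45 tcp jig mm [-1.000e-01 -1.454e+02] 147.3 F [0.17 0.29 0.28] gap 0.0004
0.0007836863932810427
```

View pics/side5.png

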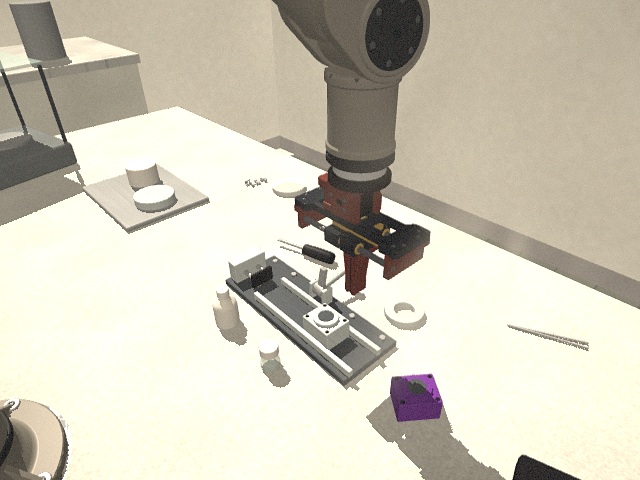

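The lever lies over at (335,275) and the mount is still at (326,322). I'll lower the fingers behind the mount.

```bash
python3 -m inch '[[[2,0,0],0,1],[[5,0,0],0,1],[[8,0,0],0,1],[[10.5,0,0],0,1],[[12,0,0],0,1],[[12.7,0,0],0,1],[[12.7,0,0],0,1]]'
python3 - <<'E'
from h import *
jp()
for n in ("side","top"):
    sd=optics.get_image(n); cv2.imwrite(f"pics/{n}6.png",cv2.convertScaleAbs(cv2.resize(sd["frame"][200:400,200:440],None,fx=3,fy=3),alpha=1.6))
E
```

```text
time: 8.2
tcp_pos: [0.4914, -0.1945, 0.0194]
ee_rot: [-2.213, 0.014, 2.216]
wrist_force: [-1.2, 0.3, 0.4]
finger_gap: 0.0007
t 8.2 tcp jig mm [  -0.8 -145.3] 19.4 F [-1.19  0.35  0.41] gap 0.0007
```

View pics/side6.png

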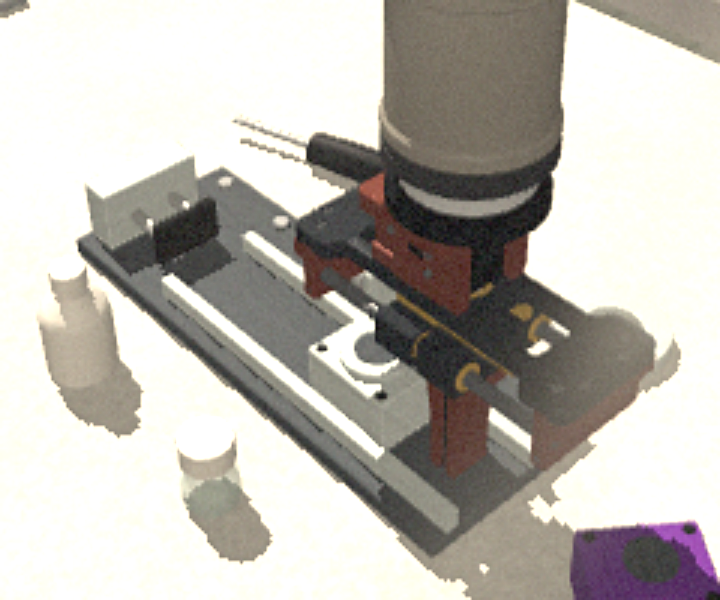

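The fingers stand in the channel behind the mount, clear of the walls. I'll push slowly along +y (tool -y).

```bash
python3 -m inch '[[[0,-0.8,-0.1],0,1],[[0,-1.5,-0.1],0,1],[[0,-2,-0.1],0,1],[[0,-2.5,-0.1],0,1],[[0,-3.2,-0.1],0,1],[[0,-4,-0.1],0,1],[[0,-4.8,-0.1],0,1],[[0,-5.6,-0.1],0,1],[[0,-6.4,-0.1],0,1],[[0,-7.2,-0.1],0,1],[[0,-8,-0.1],0,1],[[0,-8.8,-0.1],0,1],[[0,-9.6,-0.1],0,1],[[0,-10.4,-0.1],0,1],[[0,-11.2,-0.1],0,1],[[0,-12,-0.1],0,1],[[0,-12.8,-0.1],0,1],[[0,-13.4,-0.1],0,1],[[0,-13.8,-0.1],0,1],[[0,-13.8,-0.1],0,1]]'
python3 - <<'E'
from h import *
jp()
for n in ("side","top"):
    sd=optics.get_image(n); cv2.imwrite(f"pics/{n}7.png",cv2.convertScaleAbs(cv2.resize(sd["frame"][200:400,200:440],None,fx=3,fy=3),alpha=1.6))
E
```

```text
time: 10.3
tcp_pos: [0.4943, -0.0568, 0.02]
ee_rot: [-2.214, 0.015, 2.214]
wrist_force: [-0.0, -0.7, -0.4]
finger_gap: 0.0003
t 10.3 tcp jig mm [ 0.  -7.5] 20.0 F [-0.02 -0.65 -0.36] gap 0.0003
```

View pics/side7.png

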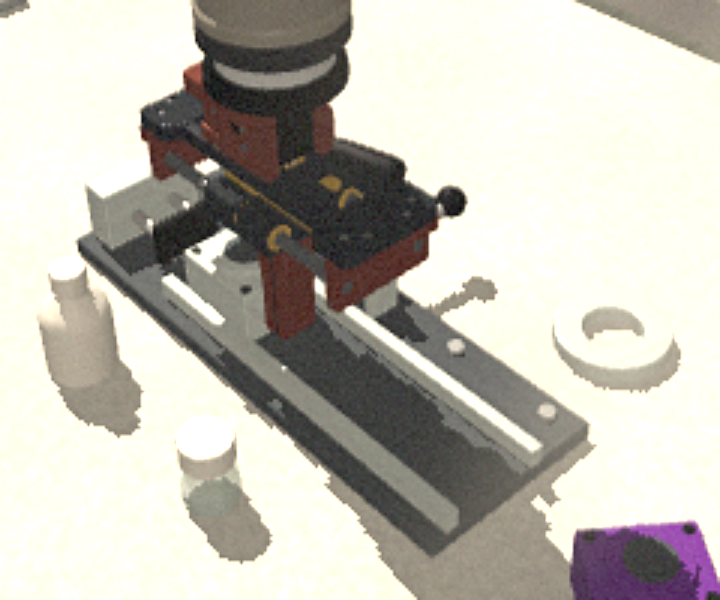

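View pics/top7.png

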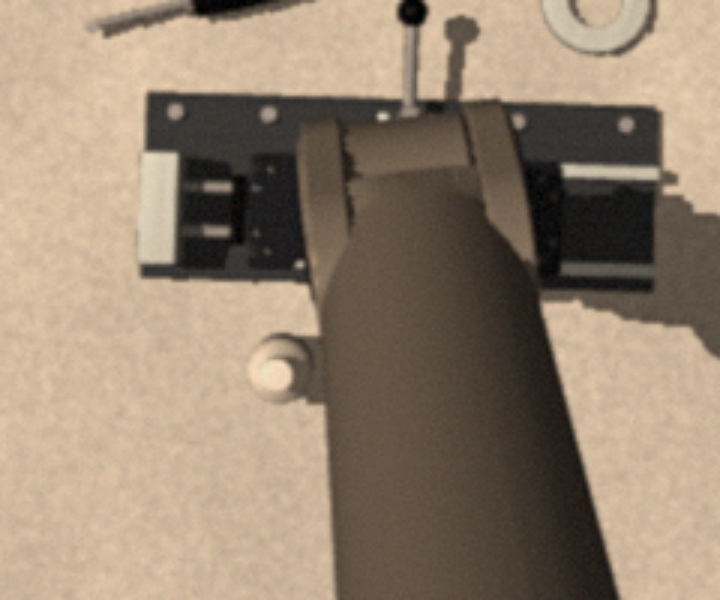

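The mount slides along ahead of the finger and the lever stays flat (knob at (411,12) in the top crop). I'll close in on the stop slowly, watching the force.

```bash
python3 -m inch '[[[0,-0.5,0],0,1],[[0,-1,0],0,1],[[0,-1.5,0],0,1],[[0,-1.9,0],0,1],[[0,-2.2,0],0,1],[[0,-2.4,0],0,1],[[0,-2.4,0],0,1]]';python3 -c "
from h import *; jp()"; python3 -m inch '[[[0,-0.2,0],0,1],[[0,-0.4,0],0,1],[[0,-0.6,0],0,1],[[0,-0.8,0],0,1],[[0,-0.8,0],0,1],[[0,-0.8,0],0,1]]';python3 -c "
from h import *; jp()"
```

```text
time: 11.1
tcp_pos: [0.4948, -0.0335, 0.0202]
ee_rot: [-2.214, 0.016, 2.214]
wrist_force: [-0.5, 0.0, -0.3]
finger_gap: 0.0004
t 11.1 tcp jig mm [ 0.2 15.8] 20.2 F [-0.49  0.03 -0.3 ] gap 0.0004
time: 11.7
tcp_pos: [0.495, -0.0256, 0.0202]
ee_rot: [-2.214, 0.016, 2.214]
wrist_force: [-0.4, 1.2, -0.3]
finger_gap: 0.0006
t 11.7 tcp jig mm [ 0.2 23.7] 20.2 F [-0.37  1.18 -0.34] gap 0.0006
```

Run:
```python
from h import *
for i in range(3): 
    sd=optics.get_image("side"); jp()
cv2.imwrite("pics/side8.png",cv2.convertScaleAbs(cv2.resize(sd["frame"][240:320,220:327],None,fx=7.4,fy=7.4,interpolation=cv2.INTER_CUBIC),alpha=2.2))
for p in [(22,94,30),(-22,94,30),(-22,94,44),(-22,94,16),(-25,94,48),(-25,94,12)]: print(p,((proj(sd,jw(*p))-[220,240])*7.4).round(0))
```

```text
t 11.75 tcp jig mm [ 0.2 23.7] 20.2 F [-0.28 -0.35 -0.44] gap 0.0006
t 11.8 tcp jig mm [ 0.2 23.6] 20.2 F [ 0.24  0.06 -0.01] gap 0.0007
t 11.85 tcp jig mm [ 0.2 23.6] 20.2 F [-0.7  -0.66  0.15] gap 0.0003
(22, 94, 30) [386. 236.]
(-22, 94, 30) [245. 309.]
(-22, 94, 44) [239. 265.]
(-22, 94, 16) [250. 352.]
(-25, 94, 48) [227. 257.]
(-25, 94, 12) [242. 370.]
```

View pics/side8.png

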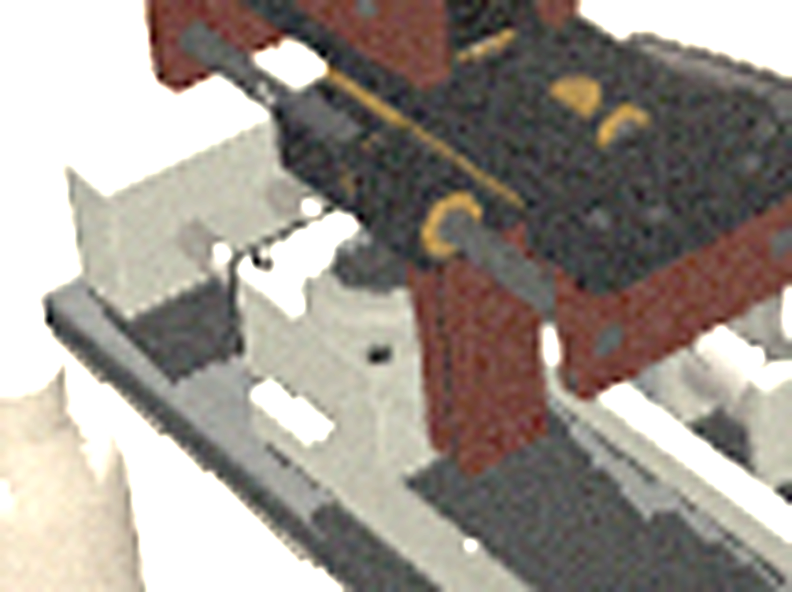

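The mount's front top corner is at about (238,268) in the crop. Contact at y=94 would put it at (227,257), so it is a few mm short, which agrees with the near-zero force. I'll advance further in small steps.

```bash
cat >> h.py <<'E'
def avg(n=8):
    F=[];
    for i in range(n):
        optics.get_image("side"); F.append(arm.state()["wrist_force"])
    print("mean F",np.mean(F,0).round(2),"sd",np.std(F,0).round(2))
E
python3 -m inch '[[[0,-0.2,0],0,1],[[0,-0.4,0],0,1],[[0,-0.6,0],0,1],[[0,-0.6,0],0,1],[[0,-0.6,0],0,1]]';python3 -c "
from h import *; jp(); avg()"; python3 -m inch '[[[0,-0.2,0],0,1],[[0,-0.4,0],0,1],[[0,-0.4,0],0,1],[[0,-0.4,0],0,1]]';python3 -c "
from h import *; jp(); avg()"
```

```text
time: 12.35
tcp_pos: [0.495, -0.0207, 0.0202]
ee_rot: [-2.214, 0.019, 2.214]
wrist_force: [0.4, -5.7, 1.3]
finger_gap: 0.0006
t 12.35 tcp jig mm [ 0.1 28.6] 20.2 F [ 0.43 -5.69  1.32] gap 0.0006
mean F [ 0.47 -5.28  0.3 ] sd [0.77 0.35 0.52]
time: 13.15
tcp_pos: [0.495, -0.0176, 0.0202]
ee_rot: [-2.214, 0.02, 2.214]
wrist_force: [0.4, -6.3, 1.0]
finger_gap: 0.0003
t 13.15 tcp jig mm [ 0.1 31.7] 20.2 F [ 0.35 -6.29  1.01] gap 0.0003
mean F [ 0.72 -7.72  0.44] sd [0.41 0.45 0.45]
```

```bash
python3 -m inch '[[[0,-0.2,0],0,1],[[0,-0.4,0],0,1],[[0,-0.4,0],0,1],[[0,-0.4,0],0,1],[[0,-0.4,0],0,1],[[0,-0.4,0],0,1]]';python3 - <<'E'
from h import *
jp(); avg(); jp()
sd=optics.get_image("side")
cv2.imwrite("pics/side9.png",cv2.convertScaleAbs(cv2.resize(sd["frame"][240:320,220:327],None,fx=7.4,fy=7.4,interpolation=cv2.INTER_CUBIC),alpha=1.8))
for y in (94,104): print([((proj(sd,jw(*p))-[220,240]+.5)*7.4-.5).round(0).tolist() for p in [(-25,y,48),(-25,y-60,48),(-25,y-60,24),(22,y,44)]])
w=optics.get_image("wrist"); cv2.imwrite("pics/wrist9.png",cv2.convertScaleAbs(w["frame"],alpha=1.6))
t=optics.get_image("top"); cv2.imwrite("pics/top9.png",cv2.convertScaleAbs(cv2.resize(t["frame"][200:400,200:440],None,fx=3,fy=3),alpha=1.6))
E
```

```text
time: 14.15
tcp_pos: [0.495, -0.0147, 0.0202]
ee_rot: [-2.213, 0.023, 2.214]
wrist_force: [0.6, -10.8, 0.3]
finger_gap: 0.0005
t 14.15 tcp jig mm [ 0.1 34.6] 20.2 F [  0.62 -10.77   0.33] gap 0.0005
mean F [  0.99 -10.15   1.04] sd [0.39 0.36 0.68]
t 14.55 tcp jig mm [ 0.1 34.6] 20.2 F [ 1.31 -9.89  1.25] gap 0.0002
[[231.0, 260.0], [375.0, 375.0], [383.0, 453.0], [385.0, 195.0]]
[[208.0, 242.0], [350.0, 355.0], [358.0, 432.0], [362.0, 178.0]]
```

View pics/side9.png

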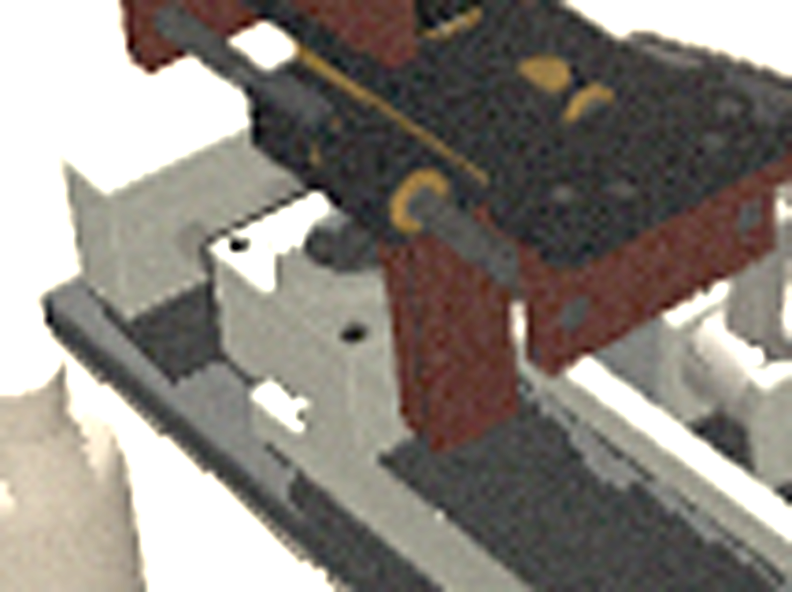

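View pics/wrist9.png

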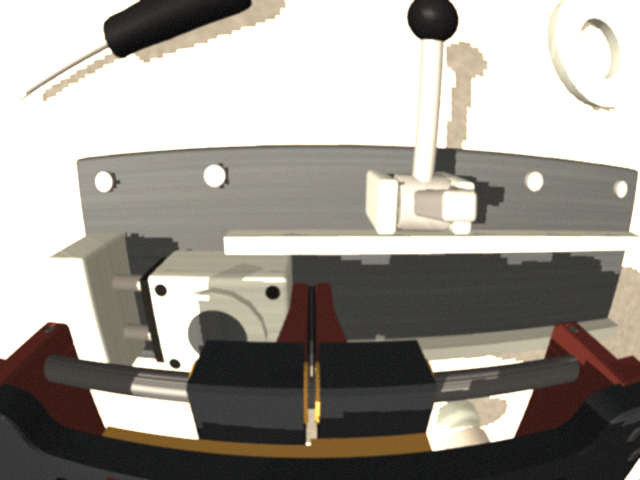

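View pics/top9.png

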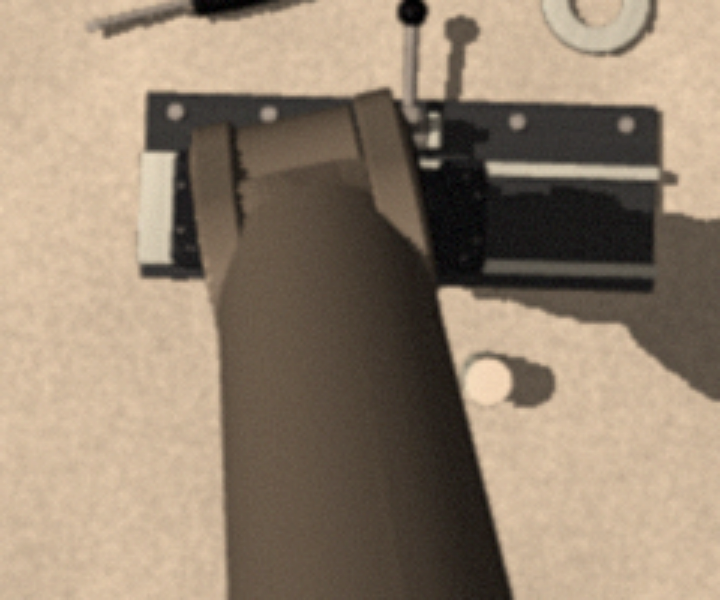

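The mount's front top corner is at (209,243) in the crop, and the prediction for y = 104 (10 mm compression) is (208,242). The wrist force is steady at 10.2 N. As a tilt check, I'll compare the screw holes on the mount's top with a flat-pose prediction, using two settled pictures.

Run:
```python
from h import *
im=optics.get_image("top"); sd=optics.get_image("side"); jp()
P=lambda u,v:((u+.5)/4-.5+235,(v+.5)/4-.5+215)
toj=lambda w:(RJ.T@(w[:2]-O))*1000
H=np.array([toj(onplane(im,*P(*a),.048)) for a in [(505,186),(608,190),(606,272),(502,268)]]); c=H.mean(0); print("holes rel",(H-c).round(1).tolist())
names=["front+x","rear+x","rear-x","front-x"]
q=((sd["frame"][240:320,220:327]))
for i in (2,3):
    h=H[i]-c
    for y in (73,74,75): print(names[i],y,((proj(sd,jw(h[0],y+h[1],48))-[220,240]+.5)*7.4-.5).round(1))
S=lambda u,v:((np.array([u,v])+.5)/7.4-.5+[220,240])
a=toj(onplane(sd,*S(240,244),.048)); b=toj(onplane(sd,*S(352,332),.048)); print("front hole",a,"rear hole",b,"dist y",a[1]-b[1],"yaw",(a[0]-b[0])/(a[1]-b[1]))
```

```text
t 14.8 tcp jig mm [ 0.1 34.6] 20.2 F [  0.31 -10.87   1.24] gap 0.0005
holes rel [[19.3, 23.8], [18.8, -24.1], [-19.2, -24.0], [-18.8, 24.3]]
rear-x 73 [357.5 335.2]
rear-x 74 [355.  333.3]
rear-x 75 [352.5 331.3]
front-x 73 [243.7 243.9]
front-x 74 [241.4 242.1]
front-x 75 [239.1 240.3]
front hole [-19.52551164  97.87036186] rear hole [-19.50026282  50.86775923] dist y 47.00260263187449 yaw -0.0005371791619350522
```

The holes match a flat, square mount centred at y ≈ 74.4 mm, which puts the front at ≈ 104.4 mm and the stop at about 10 N. Time is 14.8 s, and I'm handing in while still pressing.

```bash
python3 -c "
from h import *
print(arm.close_job()); jp()"
```

```text
the job is handed in; nothing more can be done
None
the job is handed in; nothing more can be done
```

The mount is pressed against the spring stop at about 10 N, the lever is fully over, and the arm is still pushing. I handed the job in at about 15 s. The interface gave no verdict, and I could not read the state after handing in.

- **Lever:** I pushed it over with the shut fingers until it met its stop, where the upward force rose to 5 N. The knob's position in the side picture matched 1.75 rad to about 1 pixel, and it stayed flat in the later pictures.
- **Press:** I slid the mount along the channel and pushed it on its -y face. The wrist force averaged 10.2 N and was steady, though it includes a little channel friction.
- **Mount position:** The mount's front face is at y ≈ 104.4 mm, so the stop is pushed in about 10.4 mm. The mount's screw holes matched a flat, square pose to a fraction of a camera pixel (yaw about 0).
- **Bystanders:** I steered clear of the bottle, vial, flange and driver. The last pictures gave no sign that any had moved, but I did not re-measure them, and the arm hid some of them from the top camera.

One measurement disagreed with my plan. Contact with the stop came about 4 mm later than I expected from the finger thickness, so I set the final press by force and by the pictures.

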